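# Tidy the medicine corner of the window sill

### The job

Tidy the medicine things on the sill: on the middle of the cork coaster stack the three round pill tubs, blue at the bottom, yellow on it and green on top, each foot seated fully in the dish below, and stand the little aluminium measuring cap upright in the dish of the green tub. Lay the long pill organiser lengthwise along the middle of the slanted bamboo rest, flat on the slope and down against its two dark ledge lugs. Leave the two potted succulents and the toothpick holder where they stand, and let go of everything.

Things in the scene. Friction and masses are not known exactly. Their poses are not given: they have to be found in the camera images.
- tub_blue: loose blue round pill tub, 52 mm diameter, 26 mm high, 45 g. Origin: centre of underside, z up. Underside: tapered foot, 36 mm diameter at the bottom, 44 at the body, 5.5 mm high. Top: dish 47 mm across, 5 mm deep, floor 21 mm above the origin, so each tub stacked raises the next 21 mm. Feet seat if set down within 4 mm.
- tub_yellow: loose yellow round pill tub, 52 mm diameter, 26 mm high, 45 g. Origin: centre of underside, z up. Underside: tapered foot, 36 mm diameter at the bottom, 44 at the body, 5.5 mm high. Top: dish 47 mm across, 5 mm deep, floor 21 mm above the origin, so each tub stacked raises the next 21 mm. Same shape as the blue one.
- tub_green: loose green round pill tub, 52 mm diameter, 26 mm high, 45 g. Origin: centre of underside, z up. Underside: tapered foot, 36 mm diameter at the bottom, 44 at the body, 5.5 mm high. Top: dish 47 mm across, 5 mm deep, floor 21 mm above the origin, so each tub stacked raises the next 21 mm. Same shape as the blue one.
- cap: loose aluminium measuring cap, a thimble-sized open cup standing mouth up: 24 mm diameter at the rim, 21 mm at the foot, 28 mm high. Origin: centre of its underside, z up. About 14 g. When it stands in a tub's dish the dish rim is 5 mm above its foot, so grip it at least 8 mm above its foot.
- organiser: loose long translucent pill organiser with seven violet press-button flaps: 140 mm along its y, 34 mm along its x, 26 mm high. Origin: centre of its underside, z up through the flaps. About 110 g. Which long side faces the ledge does not matter.
- coaster: fixed round dark brown cork coaster, 90 mm diameter, 6 mm thick. Origin: centre of its underside; its top is 6 mm higher.
- rest: fixed slanted bamboo rest, 156 mm wide along its y; origin on the sill, z up. Its plate rises 25 degrees towards its +x. Two dark lugs (ledge) at the low -x edge, 11 mm high, 36 mm wide, centred at y = +-50 mm: 64 mm gap between for a finger. An organiser flat against them has its origin at [0, 0, 26 mm]; the plate runs 55 mm upslope of that point. Friction holds the organiser where set down.
- plant_left: bystander, loose: succulent in a grey-green matte pot, 86 mm diameter, about 90 mm high. Origin: centre of the pot's underside.
- plant_right: bystander, loose: succulent in a dusty pink matte pot, 86 mm diameter, about 90 mm high. Origin: centre of the pot's underside.
- toothpicks: bystander, loose: bamboo toothpick holder, 38 mm diameter, 68 mm high with its picks. Origin: centre of its underside.
Mind the look-alikes: they are no part of the job. Several things look just like the tub_green: the one meant starts nearest to the robot's base.

How it is judged (in metres and radians):
At the end, for the whole second after the job is handed in: Blue tub within 12 mm of coaster centre; yellow seated in blue, green in yellow (6 mm, fully down), upright; cap upright in the green dish; organiser flat on the slope, along the rest (0.12 rad), within 14 mm of its middle and 8 mm of the ledge. All released and at rest (horizontal distance between tub_blue and coaster below 0.012 m and z of tub_blue in the frame of coaster between 0.004 and 0.009 m and horizontal distance between tub_yellow and tub_blue below 0.006 m and z of tub_yellow in the frame of tub_blue between 0.0185 and 0.0235 m and horizontal distance between tub_green and tub_yellow below 0.006 m and z of tub_green in the frame of tub_yellow between 0.0185 and 0.0235 m and horizontal distance between cap and tub_green below 0.014 m and z of cap in the frame of tub_green between 0.0185 and 0.0235 m and angle between each of tub_blue, tub_yellow, tub_green's own z axis and vertical below 0.08 rad and angle between cap's own z axis and vertical below 0.12 rad and x of organiser in the frame of rest between -0.005 and 0.008 m and y of organiser in the frame of rest between -0.014 and 0.014 m and z of organiser in the frame of rest between 0.022 and 0.033 m and angle between organiser's own z axis and vertical between 0.36 and 0.51 rad and angle between the y axis of organiser and the y axis of rest, either way round below 0.12 rad and linear speed of each of tub_blue, tub_yellow, tub_green, cap, organiser below 0.02 m/s); the robot touches nothing.
It fails at once if a succulent or the toothpick holder is shifted by more than 25 mm or tipped over (distance of any of plant_left, plant_right, toothpicks from where it was at the start of the episode above 0.025 m or angle between any of plant_left, plant_right, toothpicks's own z axis and vertical above 0.5 rad).
It also fails if it takes over 128 s, if anything falls off the work surface, if the arm or the gripper's body presses on something with over 40 N, if the wrist force passes 120 N, or if a joint passes its speed limit or range.

### The arm

A 6-joint arm with a two-finger parallel gripper is mounted at the origin on the work surface. World frame = base frame: x ahead of the robot, y to its left, z up, the work surface at z = 0. Lengths are in m, angles in degrees, forces in N, time in s.
With the tool pointing down it reaches from about 0.4 to 0.925 m from the base axis. Payload 3.4 kg.
Tool frame: the origin (TCP) lies midway between the tips of the shut fingers; the grasp point (between the pads) lies 19 mm behind it; z points along the fingers, y is the line along which they close (so a half turn about z gives the same grasp; the last joint's range is limited). The gripper opens to 85 mm and grips with 20 to 120 N. Pads are 22 mm wide; open, the fingers measure 114 mm over their backs; the gripper's body (76 mm by 85 mm) begins 54 mm behind the grasp point. The pads swing forward as they close: fully open they stand 13 mm farther back than shut.
Start: joints at [64.2, 17.578, 86.31, -0, 76.112, -4.211], TCP at [0.212, 0.535, 0.231] pointing down, gripper open.
Joint ranges: [-179.03, 179.03], [-60, 130.46], [8.19, 133.38], [-81.62, 261.62], [5.75, 156.47], [-153.77, 153.77]. Speed limits (degrees/s): [147.25, 147.25, 180, 180, 180, 180].

### API

Orientations are given as a 3x3 rotation matrix whose columns are the frame's x, y, z axes.
In Python, from cell import bot, viewer gives the robot as it stands. The module is installed in compiled form; this text tells all that it offers.
- The arm moves only by the tool move_arm, never from a script. Its argument "moves" is a list that holds one entry, the list of rows, each a list of 5 numbers: the shift along the tool's x, y, z in cm, then the turn about the tool's z in rad, then the opening in per cent of the stroke, from 0 (shut) to 100 (fully open). In form: [[[dx, dy, dz, roll, grip], ...]]. A call has 1 to 8 rows; each row shifts and turns the commanded pose from where the row before left it, along the tool's axes as they then stand; what a row does not reach is not made up. A row lasts 1/12 s, in which the tool goes at most 41.7 mm and 7.16 degrees, less where a joint would pass 70% of its speed; a pose out of reach is approached as far as the arm can. A call with a gripper value outside its range is refused whole. The fingers move at their own pace and stop on an object; "force" is the grip in N (left out, the last holds). Time passes only in rows, so rows that do not move let the fingers close. It gives the time, the measured TCP pose, the force, the opening and the grip force at its end, in the units of the state.
- bot.sense(): the state, without advancing time (a new reading comes with each control period).
- viewer.get_image(name): name is "scene" or "top"; returns the picture (420x560x3 uint8, blue, green, red); there is no depth.
- viewer.get_calibration(name): a dict with "intrinsics" (3x3 intrinsics, pixels), "dist_coeffs" ([k1, k2, p1, p2, k3] as OpenCV has them; the pictures are not rectified), "R" (3x3) and "t" (3): a world point X has camera coordinates R X + t. Camera axes: x right, y down, z forward; pixel columns grow to the right and rows downward; lengths in m; the calibration is good to about 2 mm. A picture is of the moment at which its call begins. get_calibration takes no time and is no camera call.
- bot.sign_off(): hands the job in; it is judged then, once.
The state is a dict: "time_s": time; "joints": joint angles; "qd": joint speeds; "effort": joint torques, N m; "tcp_pos": TCP position; "orientation": TCP orientation; "contact_force": force on the tool from outside, world axes, zero at the start; "torque": the same for the moment, N m; "width": finger opening in m; "grasp_force": force on a finger pad.
Only numpy, scipy, OpenCV 4.12 (cv2) and the standard library are available. Lean on these libraries where they do the work, as an engineer would, in place of code of your own. Each camera call takes 0.05 s, during which the arm holds its last target. There are 200 camera calls.

## Working session

There is one attempt and no reset: what is moved stays moved. The work goes in short steps, Python scripts to look and compute and a tool call to move; the robot and the scene stay as the last step left them, time stands still between calls to the robot, and variables do not carry over. Pictures are saved under pics/ and viewed, at most 14 in all, crops included, and the job is handed in when it is done.

Besides the shell and the picture viewer there is one more tool, called after "Emit:" as a command line: name --argument value ..., lists and objects as JSON in quotes. move_arm: Moves the arm, as the interface text tells. Its arguments: {"type":"object","properties":{"moves":{"type":"array","items":{"type":"array","items":{"type":"array","items":{"type":"number"}}}},"force":{"type":"number"}},"required":["moves"]}

```bash
mkdir -p pics; python3 - <<'E'
from cell import bot, viewer
import cv2
for n in("scene","top"):
    cv2.imwrite(f"pics/{n}0.png",viewer.get_image(n))
    c=viewer.get_calibration(n);print(n,c)
s=bot.sense();print(s)
E
```

```text
scene {'intrinsics': array([[518.38669785,   0.        , 276.32442969],
       [  0.        , 518.38669785, 212.02508637],
       [  0.        ,   0.        ,   1.        ]]), 'dist_coeffs': array([-0.10664972,  0.        ,  0.        ,  0.        ,  0.        ]), 'R': array([[ 0.83136572,  0.55538686, -0.01940294],
       [ 0.33926954, -0.53489081, -0.77381393],
       [-0.44014455,  0.63673955, -0.63311573]]), 't': array([-0.47936982, -0.1549252 ,  1.73094888])}
top {'intrinsics': array([[396.37117139,   0.        , 281.22806543],
       [  0.        , 396.37117139, 222.29752653],
       [  0.        ,   0.        ,   1.        ]]), 'dist_coeffs': array([0.03578985, 0.        , 0.        , 0.        , 0.        ]), 'R': array([[-0.01630233, -0.99974353, -0.01571943],
       [-0.99396004,  0.01791042, -0.10827123],
       [ 0.108525  ,  0.01385941, -0.9939971 ]]), 't': array([0.0140679 , 0.60948271, 1.35000736])}
{'time_s': 0.1, 'joints': array([ 6.42000293e+01,  1.76188119e+01,  8.63734854e+01,  3.88394449e-04,
        7.61105999e+01, -4.20991992e+00]), 'qd': array([ 0.01007677, -0.08935126, -0.15312062,  0.00616616, -0.03579672,
        0.01898251]), 'effort': array([-2.22599351e-04, -4.58528924e+01, -2.52609193e+01, -6.24902054e-05,
        5.51667530e-03,  3.80651295e-05]), 'tcp_pos': array([0.21132749, 0.53411818, 0.23048399]), 'orientation': array([[-9.29839740e-01,  3.67963908e-01, -7.87553059e-04],
       [ 3.67964724e-01,  9.29838350e-01, -1.61401418e-03],
       [ 1.38398073e-04, -1.79056627e-03, -9.99998387e-01]]), 'contact_force': array([-0.28138298, -0.26305725,  0.27640697]), 'torque': array([-0.00942134, -0.02050525,  0.02123478]), 'grasp_force': 0.0, 'width': 0.0852736541073727}
```

View pics/scene0.png

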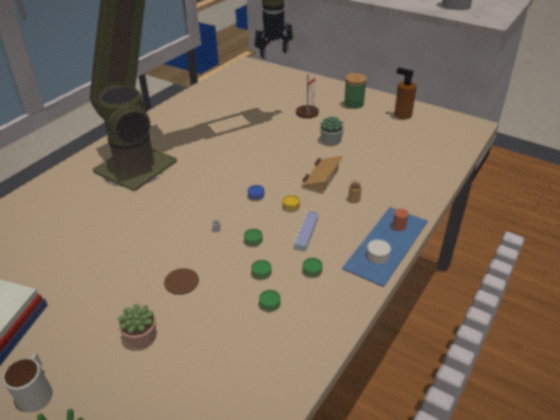

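View pics/top0.png

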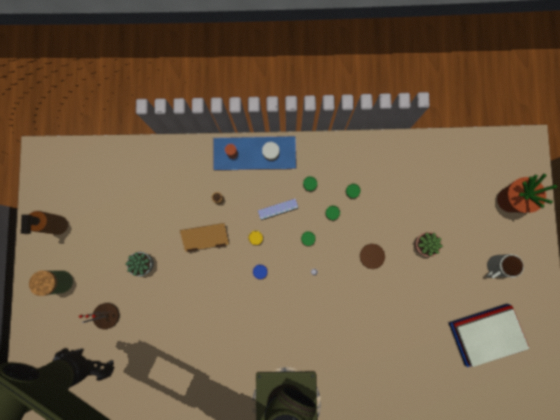

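The top view shows the tubs blue (260,272), yellow (256,238) and green (308,239), which is nearest the base. The cap is at (314,272), the organiser (278,210), the rest (205,237), the coaster (372,256). I'll enlarge both views.

```bash
python3 - <<'E'
import cv2
a=cv2.imread("pics/top0.png")[190:290,170:400]
cv2.imwrite("pics/topc.png",cv2.resize(a,None,fx=3.4,fy=3.4,interpolation=cv2.INTER_CUBIC))
a=cv2.imread("pics/scene0.png")[145:300,150:350]
cv2.imwrite("pics/scenec.png",cv2.resize(a,None,fx=3.8,fy=3.8,interpolation=cv2.INTER_CUBIC))
E
```

```text
(no output)
```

View pics/topc.png

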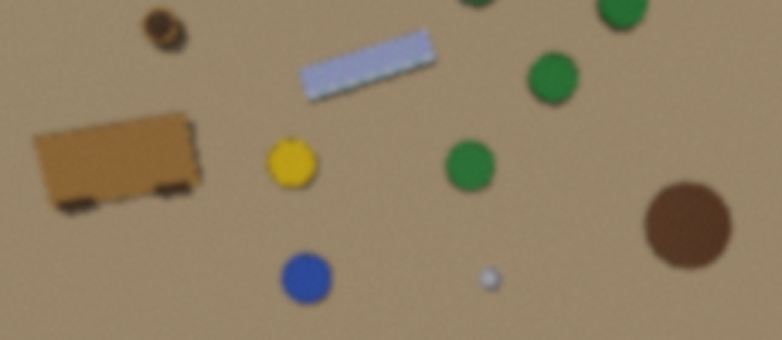

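View pics/scenec.png

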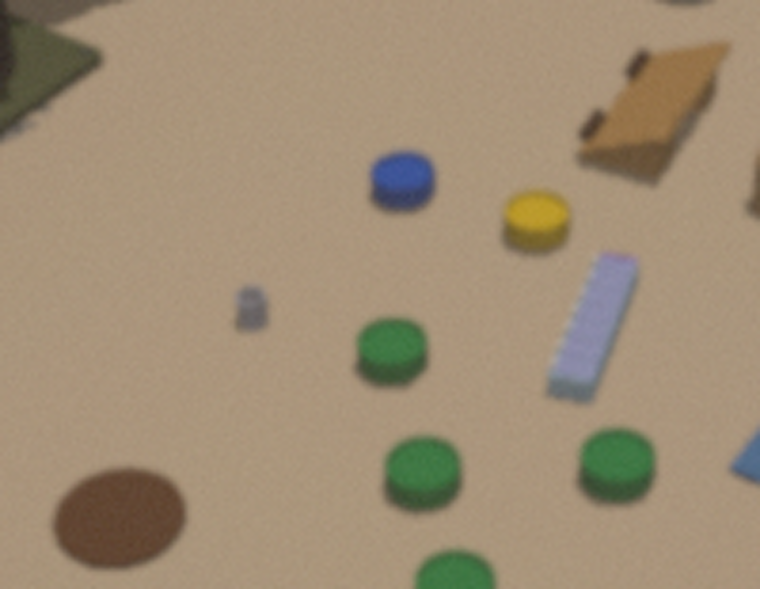

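Both crops are clear: I read tub rim centres, the cap mouth, coaster centre, organiser top corners, and rest corners and lugs from them. Next I triangulate.

```bash
cat >vis.py <<'E'
from cell import bot, viewer
import numpy as np, cv2
def cal(n):
    c=viewer.get_calibration(n);return c["intrinsics"],c["dist_coeffs"],np.array(c["R"]),np.array(c["t"])
def ray(n,p):
    K,d,R,t=cal(n);q=cv2.undistortPoints(np.array([[p]],float),K,d)[0,0]
    v=R.T@np.array([q[0],q[1],1]);return -R.T@t,v/np.linalg.norm(v)
def tri(pt,ps):
    A=0;b=0;rs=[ray("top",pt),ray("scene",ps)]
    for o,v in rs:
        M=np.eye(3)-np.outer(v,v);A=A+M;b=b+M@o
    X=np.linalg.solve(A,b);e=[np.linalg.norm(np.cross(X-o,v)) for o,v in rs]
    return X,e[0]
def atz(n,p,z):
    o,v=ray(n,p);return o+v*(z-o[2])/v[2]
def crop(p,s,off): return (np.array(p)+.5)/s-.5+np.array(off)
E
python3 - <<'E'
from vis import *
np.set_printoptions(precision=4,suppress=True)
T=lambda p:crop(p,3.4,(170,190)); S=lambda p:crop(p,3.8,(150,145))
P=dict(blue=((306,277),(403,174),.026),yellow=((292,162),(537,213),.026),green=((469,164),(392,343),.026),cap=((489,277),(252,296),.028),
coaster=((688,225),(120,517),.006),oA=((301,71),(601,255),.026),oB=((310,96),(639,258),.026) if 0 else ((425,31),(597,390),.026),
lugL=((76,206),(638,66),.02),lugR=((172,189),(593,125),.02),hiL=((34,136),(729,43),.05),hiR=((185,113),(655,152),.05))
for k,(a,b,z) in P.items():
    X,e=tri(T(a),S(b));print(k,X,round(e,4),atz("top",T(a),z)[:2],atz("scene",S(b),z)[:2])
for n,f,cs in(("top",T,[(301,71),(425,31),(434,58),(310,97)]),("scene",S,[(601,255),(640,258),(597,390),(552,380)])):
    for c in cs: print(n,atz(n,f(c),.026))
E
```

```text
blue [0.4435 0.083  0.0215] 0.0023 [0.4418 0.0812] [0.4489 0.0797]
yellow [0.5616 0.0963 0.0223] 0.0026 [0.5593 0.0944] [0.5661 0.0942]
green [ 0.5556 -0.0865  0.0222] 0.0016 [ 0.5541 -0.0874] [ 0.5595 -0.0889]
cap [ 0.4402 -0.1037  0.0262] 0.0018 [ 0.4388 -0.1048] [ 0.4431 -0.1041]
coaster [ 0.4903 -0.3113  0.0036] 0.0022 [ 0.4886 -0.3123] [ 0.4939 -0.3116]
oA [0.6448 0.0778 0.032 ] 0.0098 [0.6536 0.0842] [0.6344 0.0767]
oB [ 0.6986 -0.0428  0.0129] 0.0041 [ 0.6931 -0.045 ] [ 0.7087 -0.052 ]
lugL [0.5211 0.3205 0.0176] 0.0034 [0.5183 0.3178] [0.5252 0.3201]
lugR [0.5365 0.2207 0.0214] 0.0032 [0.534 0.219] [0.5377 0.2248]
hiL [0.5906 0.3561 0.046 ] 0.0019 [0.5886 0.3538] [0.5945 0.3522]
hiR [0.6101 0.2024 0.0349] 0.0012 [0.6093 0.2007] [0.6191 0.1834]
top [0.6536 0.0842 0.026 ]
top [ 0.6931 -0.045   0.026 ]
top [ 0.6646 -0.0537  0.026 ]
top [0.6263 0.0752 0.026 ]
scene [0.6344 0.0767 0.026 ]
scene [0.661  0.0893 0.026 ]
scene [ 0.7087 -0.052   0.026 ]
scene [ 0.6768 -0.0601  0.026 ]
```

Emit:
move_arm --moves '[[[0, 0, 0, 0.12, 100], [0, 0, 0, 0.12, 100], [0, 0, 0, 0.12, 100], [0, 0, 0, 0.12, 100], [0, 0, 0, 0.12, 100], [0, 0, 0, 0.12, 100], [0, 0, 0, 0.12, 100], [0, 0, 0, 0.12, 100]]]' --force 40

```text
time_s: 0.77
tcp_pos: [0.2114, 0.5343, 0.2308]
orientation: [[-0.226, 0.974, -0.001], [0.974, 0.226, -0.001], [-0.001, -0.001, -1.0]]
contact_force: [0.8, -0.1, 0.0]
width: 0.0853
grasp_force: 0.0
```

Emit:
move_arm --moves '[[[0, 0, 0, 0.12, 100], [0, 0, 0, 0.114, 100], [-3.6, 1.8, 0, 0, 100], [-3.6, 1.8, 0, 0, 100], [-3.6, 1.8, 0, 0, 100], [-3.6, 1.8, 0, 0, 100], [-3.6, 1.8, 0, 0, 100], [-3.6, 1.8, 0, 0, 100]]]'

```text
time_s: 1.43
tcp_pos: [0.3196, 0.3168, 0.231]
orientation: [[-0.001, 1.0, -0.0], [1.0, 0.001, -0.001], [-0.001, -0.0, -1.0]]
contact_force: [0.4, 0.4, 0.2]
width: 0.0858
grasp_force: 0.0
```

Emit:
move_arm --moves '[[[-3.3, 1.7, 0, 0, 100], [-3.3, 1.7, 0, 0, 100], [-3.3, 1.8, 0, 0, 100], [-3.4, 1.8, 0, 0, 100], [-3.4, 1.8, 3.5, 0, 100], [-3.4, 1.8, 3.5, 0, 100], [-3.4, 1.8, 3.5, 0, 100], [0, 0, 2.5, 0, 100]]]'

```text
time_s: 2.1
tcp_pos: [0.4357, 0.0999, 0.1211]
orientation: [[0.004, 1.0, 0.003], [1.0, -0.004, -0.002], [-0.002, 0.003, -1.0]]
contact_force: [0.3, 0.7, 0.5]
width: 0.0852
grasp_force: 0.0
```

```bash
python3 - <<'E'
from vis import *
s=bot.sense();print(s["tcp_pos"],s["contact_force"])
a=viewer.get_image("scene")[145:245,200:320]; b=viewer.get_image("top")[200:300,200:320]
r=lambda x:cv2.resize(x,None,fx=3.3,fy=5.5 if 0 else 3.3,interpolation=cv2.INTER_CUBIC)
cv2.imwrite("pics/b1.png",np.hstack([r(a),r(b)]))
E
```

```text
[0.43567372 0.09989366 0.12111269] [0.31325248 0.68926114 0.45926325]
```

View pics/b1.png

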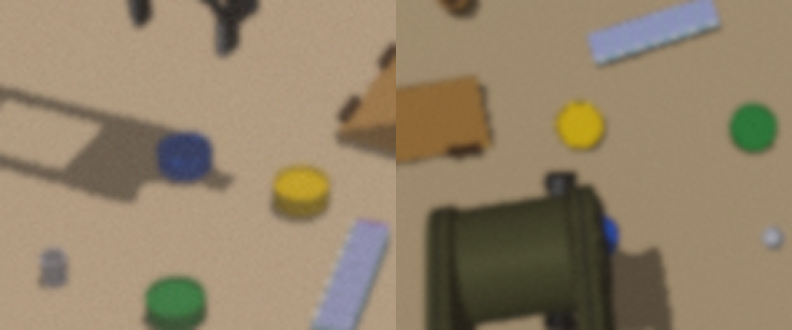

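Emit:
move_arm --moves '[[[0, 0, 0, 0, 100], [0, 0, 0, 0, 100]]]'

```text
time_s: 2.37
tcp_pos: [0.4332, 0.1046, 0.1231]
orientation: [[-0.001, 1.0, 0.001], [1.0, 0.001, 0.0], [0.0, 0.001, -1.0]]
contact_force: [1.2, -0.6, -0.0]
width: 0.085
grasp_force: 0.0
```

Emit:
move_arm --moves '[[[-2.3, 1.1, 0, 0, 100], [0, 0, 3, 0, 100], [0, 0, 3.2, 0, 100], [0, 0, 0, 0, 100], [0, 0, 0, 0, 100]]]'

```text
time_s: 2.78
tcp_pos: [0.4431, 0.0817, 0.0606]
orientation: [[-0.002, 1.0, -0.002], [1.0, 0.002, -0.0], [-0.0, -0.002, -1.0]]
contact_force: [0.0, -0.5, 0.4]
width: 0.0858
grasp_force: 0.0
```

```bash
python3 - <<'E'
from vis import *
s=bot.sense();print(s["tcp_pos"],s["contact_force"])
a=viewer.get_image("scene")[130:240,200:320]
cv2.imwrite("pics/b2.png",cv2.resize(a,None,fx=5.4,fy=5.4,interpolation=cv2.INTER_CUBIC))
p=s["tcp_pos"]
K,d,R,t=cal("scene")
q=cv2.projectPoints(np.array([p+[.057,0,.013],p+[-.057,0,.013],p+[.0425,0,.013],p-[.0425,0,-.013],[.4445,.0815,.026]]),cv2.Rodrigues(R)[0],t,K,d)[0][:,0]
print((q-[200,130]+.5)*5.4-.5)
E
```

```text
[0.44311644 0.08173252 0.06061736] [ 0.04126842 -0.47573091  0.37758   ]
[[378.13299167 286.54107206]
 [210.16656694 222.72585283]
 [356.13454454 278.17595804]
 [230.906106   230.59845495]
 [298.43500876 324.29377268]]
```

View pics/b2.png

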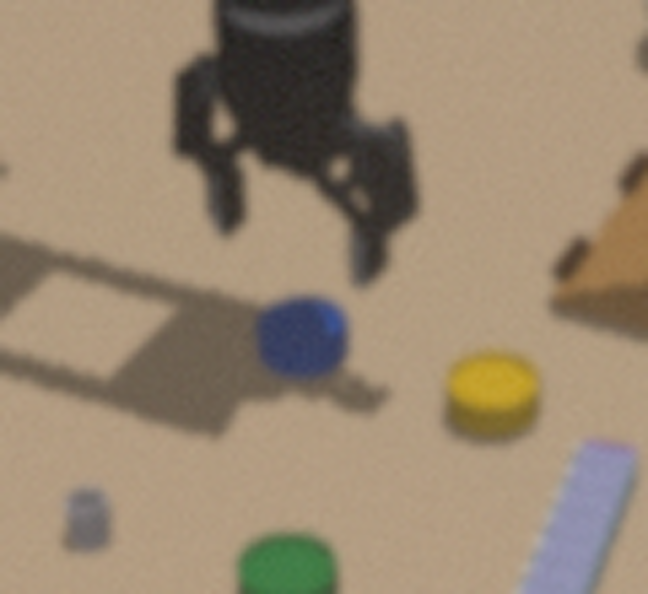

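The fingers straddle the blue tub centrally: the tips are at crop (228,234) and (367,282), and the rim centre at (302,326). I'll descend and grip.

Emit:
move_arm --moves '[[[0, 0.1, 2.9, 0, 100], [0, 0, 2.8, 0, 100], [0, 0, 0, 0, 100], [0, 0, 0, 0, 40], [0, 0, 0, 0, 40], [0, 0, 0, 0, 40], [0, 0, 0, 0, 40], [0, 0, 0, 0, 40]]]' --force 30

```text
time_s: 3.5
tcp_pos: [0.4463, 0.0813, 0.0054]
orientation: [[0.0, 1.0, 0.004], [1.0, -0.0, 0.001], [0.001, 0.004, -1.0]]
contact_force: [-0.8, 1.6, 6.0]
width: 0.0509
grasp_force: 30.1
```

Emit:
move_arm --moves '[[[0, 0, 0, 0, 40], [0, 0, 0, 0, 40], [0, 0, 0, 0, 40], [0, 0, -3, 0, 40], [0, 0, -3, 0, 40], [0, 0, -2, 0, 40]]]'

```text
time_s: 4.0
tcp_pos: [0.4461, 0.0811, 0.0866]
orientation: [[-0.0, 1.0, 0.004], [1.0, 0.0, 0.0], [0.0, 0.004, -1.0]]
contact_force: [0.8, 0.2, -0.6]
width: 0.051
grasp_force: 32.0
```

Emit:
move_arm --moves '[[[-3.9, 0.5, 0, 0, 40], [-3.9, 0.5, 0, 0, 40], [-3.9, 0.5, 0, 0, 40], [-3.9, 0.5, 0, 0, 40], [-3.9, 0.5, 0, 0, 40], [-3.9, 0.5, 0, 0, 40], [-3.9, 0.5, 0, 0, 40], [-3.9, 0.5, 0, 0, 40]]]'

```text
time_s: 4.67
tcp_pos: [0.4852, -0.2334, 0.0852]
orientation: [[0.0, 1.0, 0.003], [1.0, -0.0, -0.001], [-0.001, 0.003, -1.0]]
contact_force: [0.5, 0.3, -0.9]
width: 0.0507
grasp_force: 32.0
```

Emit:
move_arm --moves '[[[-3.9, 0.2, 0, 0, 40], [-3.9, 0.2, 0, 0, 40], [0, 0, 0, 0, 40], [0, 0, 3, 0, 40], [0, 0, 2, 0, 40], [0, 0, 0, 0, 40], [0, 0, 0, 0, 40]]]'

```text
time_s: 5.25
tcp_pos: [0.4882, -0.3085, 0.0336]
orientation: [[0.0, 1.0, -0.001], [1.0, -0.0, 0.001], [0.001, -0.001, -1.0]]
contact_force: [1.2, 0.3, -0.5]
width: 0.0509
grasp_force: 32.1
```

```bash
python3 - <<'E'
from vis import *
s=bot.sense();print(s["tcp_pos"],s["contact_force"],s["joints"])
a=viewer.get_image("scene")[200:310,120:240]
cv2.imwrite("pics/b3.png",cv2.resize(a,None,fx=5.4,fy=5.4,interpolation=cv2.INTER_CUBIC))
p=s["tcp_pos"]
K,d,R,t=cal("scene")
q=cv2.projectPoints(np.array([p-[0,0,.0054],p-[0,0,.0054-.021],[.4905,-.312,.006]]),cv2.Rodrigues(R)[0],t,K,d)[0][:,0]
print((q-[120,200]+.5)*5.4-.5)
E
```

```text
[ 0.48824072 -0.30851777  0.03357337] [ 1.22064741  0.28206535 -0.49421694] [-3.64800830e+01  2.99210556e+01  9.92405745e+01  2.45666046e-03
  5.09204425e+01 -3.64731613e+01]
[[321.53009289 396.42077408]
 [315.13682703 364.75515306]
 [326.81190291 435.56840718]]
```

View pics/b3.png

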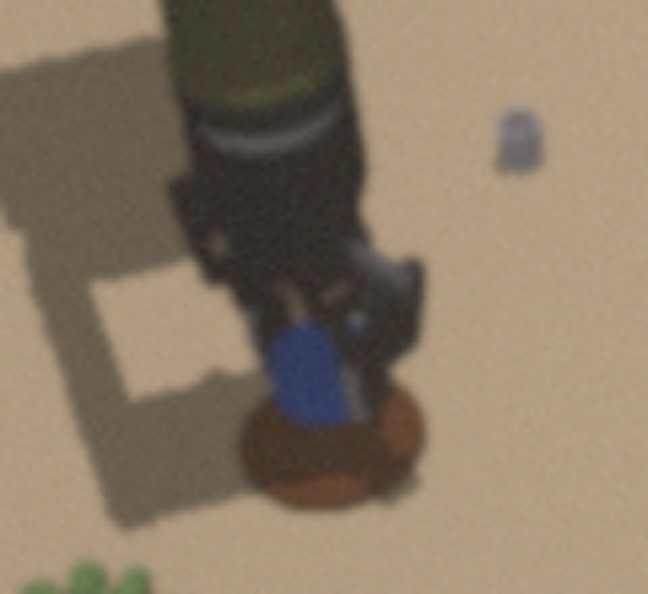

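Blue is held just over the coaster (coaster centre ≈ (332,442)), with a few mm left to correct.

Emit:
move_arm --moves '[[[-0.4, 0.2, 0, 0, 40], [0, 0, 1.2, 0, 40], [0, 0, 0.8, 0, 40], [0, 0, 0.2, 0, 40], [0, 0, 0, 0, 40], [0, 0, 0, 0, 40]]]'

```text
time_s: 5.8
tcp_pos: [0.4912, -0.3131, 0.0117]
orientation: [[-0.0, 1.0, 0.0], [1.0, 0.0, -0.0], [-0.0, 0.0, -1.0]]
contact_force: [-0.4, 0.1, -0.4]
width: 0.0509
grasp_force: 32.0
```

Emit:
move_arm --moves '[[[0, 0, 0.1, 0, 40], [0, 0, 0, 0, 40], [0, 0, 0, 0, 70], [0, 0, 0, 0, 100], [0, 0, 0, 0, 100], [0, 0, 0, 0, 100]]]'

```text
time_s: 6.3
tcp_pos: [0.4908, -0.313, 0.0101]
orientation: [[-0.0, 1.0, -0.0], [1.0, 0.0, 0.0], [0.0, -0.0, -1.0]]
contact_force: [-0.5, 0.3, 0.1]
width: 0.0854
grasp_force: 0.0
```

Emit:
move_arm --moves '[[[0, 0, -3.5, 0, 100], [0, 0, -3.5, 0, 100], [0, 0, -3, 0, 100], [3.8, 0.7, 0, 0, 100], [3.8, 0.7, 0, 0, 100], [3.8, 0.7, 0, 0, 100], [3.8, 0.7, 0, 0, 100], [3.8, 0.7, 0, 0, 100]]]'

```text
time_s: 6.97
tcp_pos: [0.5257, -0.1215, 0.1102]
orientation: [[0.001, 1.0, 0.0], [1.0, -0.001, 0.0], [0.0, 0.0, -1.0]]
contact_force: [0.8, -0.3, 0.1]
width: 0.0855
grasp_force: 0.0
```

Emit:
move_arm --moves '[[[3.8, 0.7, 0, 0, 100], [3.8, 0.7, 0, 0, 100], [3.8, 0.7, 0, 0, 100], [3.8, 0.7, 0, 0, 100], [3.8, 0.7, 0, 0, 100], [2.8, 0.1, 0, 0, 100], [0, 0, 0, 0, 100], [0, 0, 0, 0, 100]]]'

```text
time_s: 7.63
tcp_pos: [0.5616, 0.0966, 0.1099]
orientation: [[-0.004, 1.0, -0.001], [1.0, 0.004, -0.0], [-0.0, -0.001, -1.0]]
contact_force: [-0.2, -0.9, -0.1]
width: 0.0855
grasp_force: 0.0
```

Emit:
move_arm --moves '[[[-0.15, 0, 3.5, 0, 100], [0, 0, 3.5, 0, 100], [0, 0, 3.4, 0, 100], [0, 0, 0, 0, 100], [0, 0, 0, 0, 40], [0, 0, 0, 0, 40], [0, 0, 0, 0, 40], [0, 0, 0, 0, 40]]]'

```text
time_s: 8.3
tcp_pos: [0.5637, 0.0932, 0.0086]
orientation: [[0.0, 1.0, 0.004], [1.0, -0.0, 0.0], [0.0, 0.004, -1.0]]
contact_force: [-0.7, -1.9, 2.1]
width: 0.0505
grasp_force: 31.4
```

Emit:
move_arm --moves '[[[0, 0, 0, 0, 40], [0, 0, 0, 0, 40], [0, 0, 0, 0, 40]]]'

```text
time_s: 8.55
tcp_pos: [0.5637, 0.0932, 0.0085]
orientation: [[-0.0, 1.0, 0.005], [1.0, 0.0, -0.0], [-0.0, 0.005, -1.0]]
contact_force: [-0.1, -2.2, 8.1]
width: 0.0509
grasp_force: 31.9
```

Emit:
move_arm --moves '[[[0, 0, -3, 0, 40], [0, 0, -3.5, 0, 40], [0, 0, -3, 0, 40], [-3.7, -0.7, 0, 0, 40], [-3.7, -0.7, 0, 0, 40], [-3.7, -0.7, 0, 0, 40], [-3.7, -0.7, 0, 0, 40], [-3.7, -0.7, 0, 0, 40]]]'

```text
time_s: 9.22
tcp_pos: [0.5267, -0.0929, 0.1025]
orientation: [[-0.001, 1.0, 0.002], [1.0, 0.001, -0.001], [-0.001, 0.002, -1.0]]
contact_force: [0.8, -0.1, 0.2]
width: 0.051
grasp_force: 31.8
```

Emit:
move_arm --moves '[[[-3.7, -0.7, 0, 0, 40], [-3.7, -0.7, 0, 0, 40], [-3.7, -0.7, 0, 0, 40], [-3.7, -0.7, 0, 0, 40], [-3.7, -0.7, 0, 0, 40], [-3.7, -0.3, 0, 0, 40], [0, 0, 0, 0, 40], [0, 0, 0, 0, 40]]]'

```text
time_s: 9.88
tcp_pos: [0.489, -0.3161, 0.1021]
orientation: [[0.004, 1.0, 0.002], [1.0, -0.004, -0.001], [-0.001, 0.002, -1.0]]
contact_force: [-0.1, 0.7, 0.4]
width: 0.0512
grasp_force: 31.8
```

Emit:
move_arm --moves '[[[0.15, 0.2, 3, 0, 40], [0, 0, 2.2, 0, 40], [0, 0, 0, 0, 40], [0, 0, 0, 0, 40], [0, 0, 0, 0, 40]]]'

```text
time_s: 10.3
tcp_pos: [0.4915, -0.3114, 0.0502]
orientation: [[-0.001, 1.0, 0.001], [1.0, 0.001, -0.0], [-0.0, 0.001, -1.0]]
contact_force: [0.1, -0.3, -0.5]
width: 0.0512
grasp_force: 31.8
```

```bash
python3 - <<'E'
from vis import *
s=bot.sense();print(s["tcp_pos"],s["contact_force"])
a=viewer.get_image("scene")[200:310,120:240];b=viewer.get_image("top")[210:300,310:430]
cv2.imwrite("pics/y3.png",cv2.resize(a,None,fx=5.4,fy=5.4,interpolation=cv2.INTER_CUBIC))
E
```

```text
[ 0.49150603 -0.31138509  0.05020677] [ 0.10184723 -0.25540757 -0.48376098]
```

View pics/y3.png

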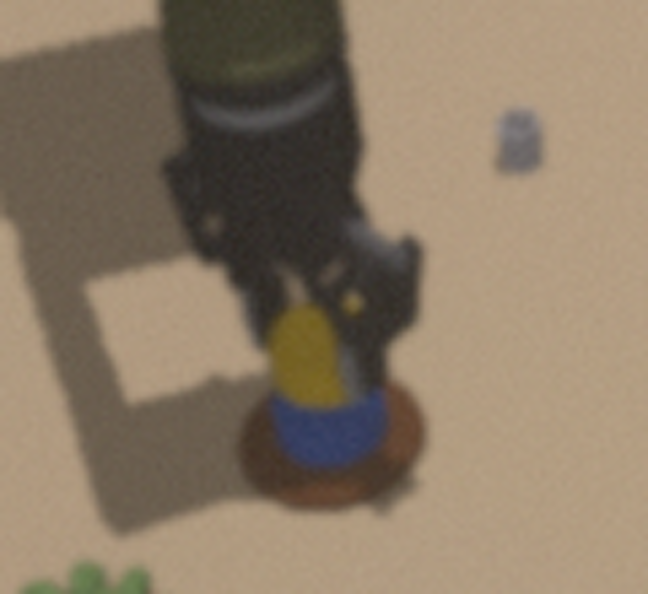

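Yellow is held just above blue, with blue centred on the coaster. I correct y by −3 mm and lower.

Emit:
move_arm --moves '[[[-0.25, -0.05, 0, 0, 40], [0, 0, 0.5, 0, 40], [0, 0, 0.5, 0, 40], [0, 0, 0.4, 0, 40], [0, 0, 0.1, 0, 40], [0, 0, 0, 0, 40], [0, 0, 0, 0, 40]]]'

```text
time_s: 10.98
tcp_pos: [0.4903, -0.3148, 0.0353]
orientation: [[0.0, 1.0, 0.0], [1.0, -0.0, -0.001], [-0.001, 0.0, -1.0]]
contact_force: [-2.2, 0.7, 11.7]
width: 0.0508
grasp_force: 33.0
```

Emit:
move_arm --moves '[[[0, 0, 0, 0, 70], [0, 0, 0, 0, 100], [0, 0, 0, 0, 100], [0, 0, 0, 0, 100], [0, 0, -3, 0, 100], [0, 0, -3.5, 0, 100], [0, 0, -2, 0, 100], [3.7, 1.1, 0, 0, 100]]]'

```text
time_s: 11.65
tcp_pos: [0.5045, -0.2852, 0.1241]
orientation: [[0.005, 1.0, 0.009], [1.0, -0.005, -0.01], [-0.01, 0.009, -1.0]]
contact_force: [1.9, 0.1, -0.0]
width: 0.0854
grasp_force: 0.0
```

Emit:
move_arm --moves '[[[3.7, 1.1, 0, 0, 100], [3.8, 1.1, 0, 0, 100], [3.8, 1.1, 0, 0, 100], [3.8, 1.1, 0, 0, 100], [3.9, 1.1, 0, 0, 100], [0, 0, 3, 0, 100], [0, 0, 0, 0, 100], [0, 0, 0, 0, 100]]]'

```text
time_s: 12.32
tcp_pos: [0.5546, -0.0867, 0.0877]
orientation: [[-0.002, 1.0, -0.005], [1.0, 0.002, 0.001], [0.001, -0.005, -1.0]]
contact_force: [-1.0, -0.8, -0.2]
width: 0.0855
grasp_force: 0.0
```

```bash
python3 - <<'E'
from vis import *
np.set_printoptions(precision=4,suppress=True)
print(bot.sense()["tcp_pos"])
I=viewer.get_image("scene")
cv2.imwrite("pics/s5.png",I)
a=I[190:310,120:270]
cv2.imwrite("pics/y4.png",cv2.resize(a,None,fx=5,fy=5,interpolation=cv2.INTER_CUBIC))
E
```

```text
[ 0.5546 -0.0867  0.0877]
```

View pics/y4.png

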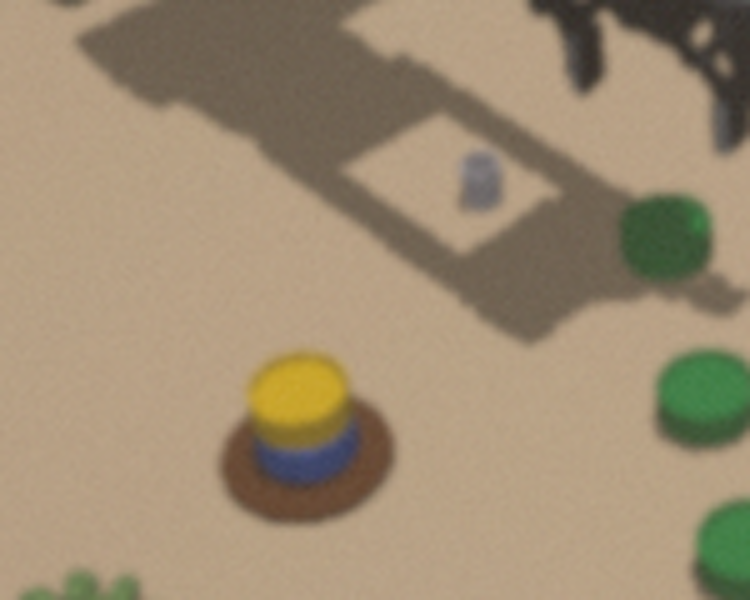

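The stack is good: yellow centred at x≈300, blue ≈307, which is the expected shift for this view. Next the green tub.

Emit:
move_arm --moves '[[[-0.1, 0.15, 2.7, 0, 100], [0, 0, 2.7, 0, 100], [0, 0, 2.8, 0, 100], [0, 0, 0, 0, 100], [0, 0, 0, 0, 40], [0, 0, 0, 0, 40], [0, 0, 0, 0, 40], [0, 0, 0, 0, 40]]]'

```text
time_s: 13.03
tcp_pos: [0.5594, -0.0895, 0.0095]
orientation: [[0.0, 1.0, 0.004], [1.0, -0.0, -0.001], [-0.001, 0.004, -1.0]]
contact_force: [-0.8, -1.5, 4.6]
width: 0.0507
grasp_force: 31.2
```

Emit:
move_arm --moves '[[[0, 0, 0, 0, 40], [0, 0, 0, 0, 40], [0, 0, 0, 0, 40]]]'

```text
time_s: 13.28
tcp_pos: [0.5594, -0.0895, 0.0095]
orientation: [[-0.0, 1.0, 0.004], [1.0, 0.0, -0.002], [-0.002, 0.004, -1.0]]
contact_force: [-1.5, -2.1, 7.6]
width: 0.0508
grasp_force: 31.5
```

Emit:
move_arm --moves '[[[0, 0, -3, 0, 40], [0, 0, -3.5, 0, 40], [0, 0, -3.5, 0, 40], [-3.7, -1.1, 0, 0, 40], [-3.7, -1.1, 0, 0, 40], [-3.7, -1.1, 0, 0, 40], [-3.8, -1.2, 0, 0, 40], [-3.8, -1.2, 0, 0, 40]]]'

```text
time_s: 13.95
tcp_pos: [0.5007, -0.277, 0.1086]
orientation: [[-0.001, 1.0, 0.002], [1.0, 0.001, -0.001], [-0.001, 0.002, -1.0]]
contact_force: [1.1, 0.2, -0.6]
width: 0.0504
grasp_force: 31.8
```

Emit:
move_arm --moves '[[[-3.8, -1.2, 0, 0, 40], [0, 0, 3, 0, 40], [0, 0, 0, 0, 40], [0, 0, 0, 0, 40], [0, 0, 0, 0, 40]]]'

```text
time_s: 14.37
tcp_pos: [0.489, -0.3129, 0.0779]
orientation: [[-0.0, 1.0, 0.0], [1.0, 0.0, 0.0], [0.0, 0.0, -1.0]]
contact_force: [-0.5, -0.5, 0.3]
width: 0.0503
grasp_force: 31.7
```

Emit:
move_arm --moves '[[[-0.15, 0.15, 0, 0, 40], [0, 0, 0.8, 0, 40], [0, 0, 0.7, 0, 40], [0, 0, 0.4, 0, 40], [0, 0, 0.1, 0, 40], [0, 0, 0, 0, 40], [0, 0, 0, 0, 40]]]'

```text
time_s: 14.95
tcp_pos: [0.4906, -0.3144, 0.0575]
orientation: [[-0.001, 1.0, 0.0], [1.0, 0.001, 0.0], [0.0, 0.0, -1.0]]
contact_force: [-1.1, 1.2, 5.1]
width: 0.0504
grasp_force: 32.3
```

Emit:
move_arm --moves '[[[0, 0, 0, 0, 70], [0, 0, 0, 0, 100], [0, 0, 0, 0, 100], [0, 0, 0, 0, 100], [0, 0, -3, 0, 100], [0, 0, -3.5, 0, 100], [0, 0, -2, 0, 100], [3.5, -0.8, 0, 0, 100]]]'

```text
time_s: 15.62
tcp_pos: [0.4887, -0.2879, 0.1476]
orientation: [[0.003, 1.0, 0.013], [1.0, -0.003, -0.012], [-0.012, 0.013, -1.0]]
contact_force: [1.4, -0.5, 1.0]
width: 0.0856
grasp_force: 0.0
```

Emit:
move_arm --moves '[[[3.5, -0.8, 0, 0, 100], [3.5, -0.8, 0, 0, 100], [3.5, -0.8, 0, 0, 100], [3.5, -0.8, 0, 0, 100], [3.5, -0.8, 0, 0, 100], [0, 0, 4, 0, 80], [0, 0, 4, 0, 70], [0, 0, 0, 0, 60]]]'

```text
time_s: 16.28
tcp_pos: [0.4376, -0.1027, 0.0571]
orientation: [[-0.002, 1.0, -0.011], [1.0, 0.002, 0.004], [0.004, -0.011, -1.0]]
contact_force: [-1.0, -0.1, -1.0]
width: 0.0522
grasp_force: 0.0
```

```bash
python3 - <<'E'
from vis import *
print(bot.sense()["tcp_pos"],bot.sense()["width"])
I=viewer.get_image("scene")
a=I[190:310,120:270]
cv2.imwrite("pics/c1.png",cv2.resize(a,None,fx=5,fy=5,interpolation=cv2.INTER_CUBIC))
E
```

```text
[ 0.43761517 -0.10272913  0.0571143 ] 0.05217773338664996
```

View pics/c1.png

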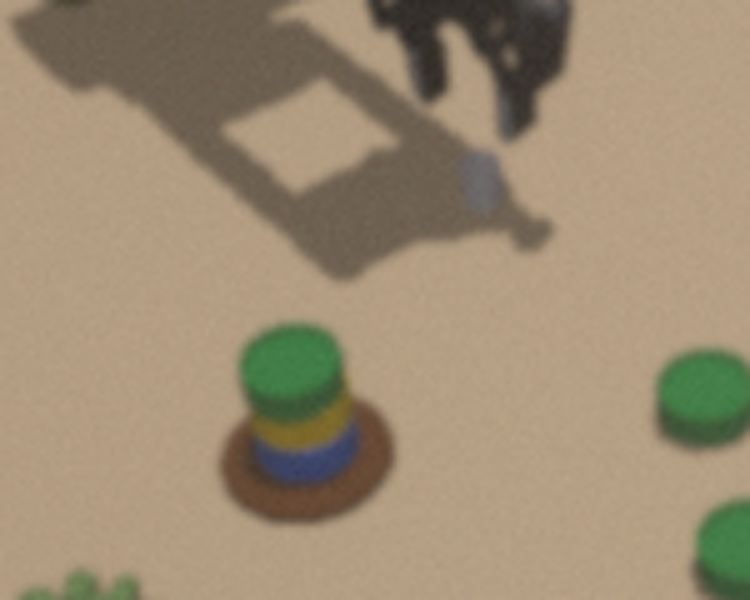

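The three-tub stack is straight, and the fingers straddle the cap. I'll descend and grip it.

Emit:
move_arm --moves '[[[0, 0.2, 2.5, 0, 60], [0, 0, 2.2, 0, 60], [0, 0, 0, 0, 60], [0, 0, 0, 0, 60], [0, 0, 0, 0, 10], [0, 0, 0, 0, 10], [0, 0, 0, 0, 10], [0, 0, 0, 0, 10]]]' --force 20

```text
time_s: 17.0
tcp_pos: [0.4456, -0.1057, 0.0168]
orientation: [[-0.0, 1.0, 0.003], [1.0, 0.0, -0.001], [-0.001, 0.003, -1.0]]
contact_force: [-0.7, -1.7, 8.3]
width: 0.0217
grasp_force: 20.7
```

Emit:
move_arm --moves '[[[0, 0, 0, 0, 10], [0, 0, 0, 0, 10], [0, 0, 0, 0, 10]]]'

```text
time_s: 17.25
tcp_pos: [0.4455, -0.1057, 0.0168]
orientation: [[-0.0, 1.0, 0.003], [1.0, 0.0, -0.001], [-0.001, 0.003, -1.0]]
contact_force: [-0.5, -1.6, 8.5]
width: 0.0218
grasp_force: 20.7
```

Emit:
move_arm --moves '[[[0, 0, -3, 0, 10], [0, 0, -3.5, 0, 10], [0, 0, -3.5, 0, 10], [0, 0, -2, 0, 10], [-3.5, 0.8, 0, 0, 10], [-3.5, 0.8, 0, 0, 10], [-3.5, 0.8, 0, 0, 10], [-3.5, 0.8, 0, 0, 10]]]'

```text
time_s: 17.92
tcp_pos: [0.4767, -0.2463, 0.1366]
orientation: [[-0.001, 1.0, 0.002], [1.0, 0.001, -0.001], [-0.001, 0.002, -1.0]]
contact_force: [0.4, -0.6, -0.9]
width: 0.0218
grasp_force: 20.1
```

Emit:
move_arm --moves '[[[-3.5, 0.8, 0, 0, 10], [-3.3, 0.7, 0, 0, 10], [0, 0, 2.5, 0, 10], [0, 0, 0, 0, 10], [0, 0, 0, 0, 10], [0, 0, 0, 0, 10]]]'

```text
time_s: 18.42
tcp_pos: [0.4908, -0.3122, 0.1106]
orientation: [[-0.0, 1.0, -0.001], [1.0, 0.0, 0.001], [0.001, -0.001, -1.0]]
contact_force: [-1.1, 0.4, -0.3]
width: 0.0215
grasp_force: 20.2
```

Emit:
move_arm --moves '[[[-0.2, 0, 0.8, 0, 10], [0, 0, 0.8, 0, 10], [0, 0, 0.5, 0, 10], [0, 0, 0.3, 0, 10], [0, 0, 0, 0, 10], [0, 0, 0, 0, 10], [0, 0, 0, 0, 10]]]'

```text
time_s: 19.0
tcp_pos: [0.4913, -0.3148, 0.0861]
orientation: [[-0.0, 1.0, -0.0], [1.0, 0.0, 0.0], [0.0, -0.0, -1.0]]
contact_force: [0.3, -0.0, -0.4]
width: 0.0218
grasp_force: 20.1
```

Emit:
move_arm --moves '[[[0, 0, 0.1, 0, 10], [0, 0, 0, 0, 10], [0, 0, 0, 0, 40], [0, 0, 0, 0, 60], [0, 0, 0, 0, 60], [0, 0, -3, 0, 60], [0, 0, -3.5, 0, 80], [0, 0, -2, 0, 100]]]'

```text
time_s: 19.67
tcp_pos: [0.4921, -0.3157, 0.1725]
orientation: [[0.0, 1.0, 0.002], [1.0, -0.0, -0.001], [-0.001, 0.002, -1.0]]
contact_force: [-0.1, 0.1, 0.2]
width: 0.0735
grasp_force: 0.0
```

Emit:
move_arm --moves '[[[3.5, 1.8, 0, 0, 100], [3.5, 1.8, 0, 0, 100], [3.5, 1.8, 0, 0, 100], [3.5, 1.8, 0, 0, 100], [3.5, 1.8, 0, 0, 100], [3.5, 1.8, 0, 0, 100], [3.5, 1.8, 0, 0, 100], [3.5, 1.8, 0, 0, 100]]]'

```text
time_s: 20.33
tcp_pos: [0.6357, -0.0332, 0.1699]
orientation: [[0.0, 1.0, -0.001], [1.0, -0.0, -0.0], [-0.0, -0.001, -1.0]]
contact_force: [1.4, 0.2, 0.1]
width: 0.0857
grasp_force: 0.0
```

Emit:
move_arm --moves '[[[3, 1.8, 0, 0, 100], [2, 1.1, 0, 0, 100], [0, 0, 4, -0.1, 100], [0, 0, 4, -0.1, 100], [0, 0, 3, -0.1, 100], [0, 0, 0, 0, 90], [0, 0, 0, 0, 80], [0, 0, 0, 0, 80]]]' --force 40

```text
time_s: 21.0
tcp_pos: [0.6655, 0.0148, 0.0614]
orientation: [[-0.293, 0.956, 0.002], [0.956, 0.293, -0.0], [-0.001, 0.002, -1.0]]
contact_force: [0.8, 0.3, 0.2]
width: 0.0683
grasp_force: 0.0
```

```bash
python3 - <<'E'
from vis import *
s=bot.sense();print(s["tcp_pos"],s["width"],s["orientation"])
I=viewer.get_image("scene")
r=lambda a:cv2.resize(a,None,fx=4,fy=4,interpolation=cv2.INTER_CUBIC)
cv2.imwrite("pics/o1.png",np.hstack([r(I[180:300,265:365]),r(I[180:300,135:235])]))
E
```

```text
[0.66553722 0.01475685 0.06140416] 0.06825261823650597 [[-2.93063151e-01  9.56091284e-01  1.85632853e-03]
 [ 9.56092872e-01  2.93063832e-01 -1.00030240e-04]
 [-6.39660792e-04  1.74550730e-03 -9.99998272e-01]]
```

View pics/o1.png

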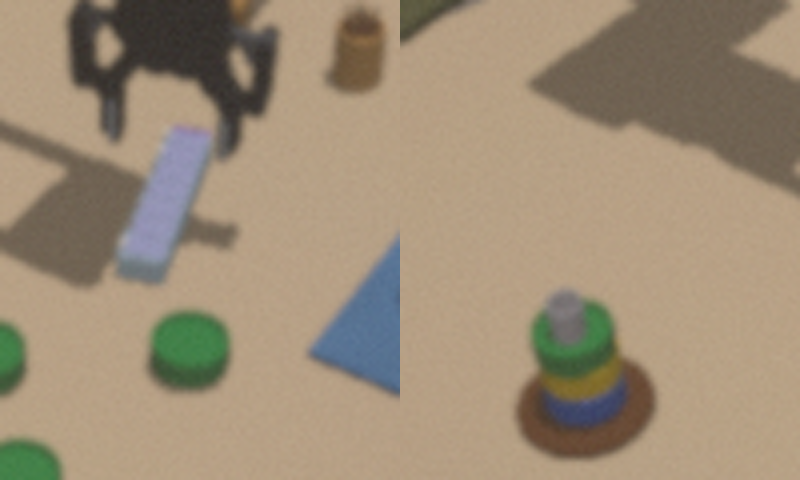

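Right half: the cap stands in the green dish. Left half: the fingers straddle the organiser, slightly to its right, so I shift a few mm and descend.

Emit:
move_arm --moves '[[[-0.2, -0.4, 0, 0, 100], [0, 0, 0, 0, 100], [0, 0, 2.8, 0, 100], [0, 0, 2.6, 0, 100], [0, 0, 0, 0, 100], [0, 0, 0, 0, 25], [0, 0, 0, 0, 25], [0, 0, 0, 0, 25]]]'

```text
time_s: 21.72
tcp_pos: [0.6627, 0.0117, 0.0082]
orientation: [[-0.295, 0.955, 0.003], [0.955, 0.295, -0.0], [-0.001, 0.003, -1.0]]
contact_force: [-0.1, 0.1, 0.8]
width: 0.0519
grasp_force: 0.0
```

Emit:
move_arm --moves '[[[0, 0, 0, 0, 25], [0, 0, 0, 0, 25], [0, 0, 0, 0, 25], [0, 0, 0, 0, 25], [0, 0, 0, 0, 25]]]'

```text
time_s: 22.13
tcp_pos: [0.6626, 0.0118, 0.0082]
orientation: [[-0.296, 0.955, 0.004], [0.955, 0.296, -0.0], [-0.001, 0.003, -1.0]]
contact_force: [0.3, 0.9, 6.5]
width: 0.0329
grasp_force: 42.0
```

Emit:
move_arm --moves '[[[0, 0, -3, 0, 25], [0, 0, -3.5, 0, 25], [0, 0, -3.5, 0.08, 25], [0, 0, 0, 0.077, 25], [3.9, -1, 0, 0, 25], [3.9, -1, 0, 0, 25], [3.9, -1, 0, 0, 25], [3.9, -1, 0, 0, 25]]]'

```text
time_s: 22.8
tcp_pos: [0.5984, 0.1615, 0.1065]
orientation: [[-0.141, 0.99, 0.0], [0.99, 0.141, 0.0], [0.0, 0.0, -1.0]]
contact_force: [0.2, 0.5, -1.6]
width: 0.0333
grasp_force: 41.1
```

Emit:
move_arm --moves '[[[3.9, -1, 0, 0, 25], [3.9, -1, 0, 0, 25], [3.9, -1, 0, 0, 25], [0, 0, 2.5, 0, 25], [0, 0, 1, 0, 25], [0, 0, 0, 0, 25], [0, 0, 0, 0, 25], [0, 0, 0, 0, 25]]]'

```text
time_s: 23.47
tcp_pos: [0.5538, 0.2709, 0.0715]
orientation: [[-0.141, 0.99, 0.0], [0.99, 0.141, -0.0], [-0.0, 0.0, -1.0]]
contact_force: [0.5, 0.3, -0.7]
width: 0.0329
grasp_force: 41.1
```

```bash
python3 - <<'E'
from vis import *
s=bot.sense();print(s["tcp_pos"],s["width"],s["orientation"],s["contact_force"])
I=viewer.get_image("scene");J=viewer.get_image("top");cv2.imwrite("pics/t6.png",J)
r=lambda a:cv2.resize(a,None,fx=6,fy=6,interpolation=cv2.INTER_CUBIC)
cv2.imwrite("pics/o2.png",np.hstack([r(I[130:220,285:350]),r(J[190:280,170:235])]))
E
```

```text
[0.55376454 0.2708994  0.07148802] 0.03286295648246862 [[-1.40775339e-01  9.90041538e-01  2.38441590e-04]
 [ 9.90041523e-01  1.40775400e-01 -2.63625618e-04]
 [-2.94567022e-04  1.98955089e-04 -9.99999937e-01]] [ 0.4908182   0.26078523 -0.66013536]
```

View pics/o2.png

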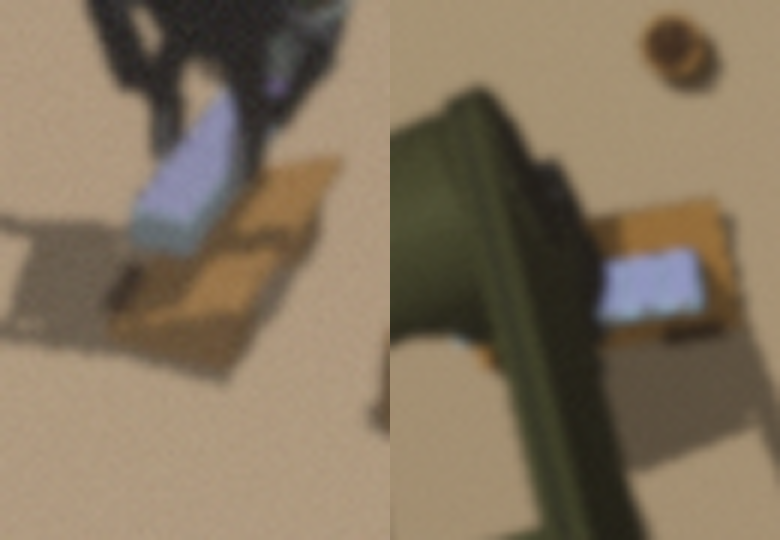

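```bash
python3 - <<'E'
from vis import *
np.set_printoptions(precision=4,suppress=True)
c=lambda p,o:crop(p,6,o)
th=np.radians(8.2);ex=np.array([np.cos(th),np.sin(th)]);ey=np.array([-ex[1],ex[0]])
O=np.array([.5507,.273])
f=lambda X:np.array([(X[:2]-O)@ex,(X[:2]-O)@ey,X[2]])*1000
for n,p in(("UR",(694,250)),("LR",(703,296)),("L",(460,338))):
    print(n,f(atz("top",c((p[0]-390,p[1]),(170,190)),.089)))
for n,p in(("low",(132,212)),("high",(193,228))): print(n,f(atz("scene",c(p,(285,130)),.089)))
print("tri low",f(tri(c((703-390,296),(170,190)),c((132,212),(285,130)))[0]))
print("tri high",f(tri(c((694-390,250),(170,190)),c((193,228),(285,130)))[0]))
s=bot.sense();print("tcp",f(s["tcp_pos"]))
# plate right corners in both
print("hiR",f(tri(c((718-390,198),(170,190)),c((232,350),(285,130)))[0]), f(atz("top",c((718-390,198),(170,190)),.049)))
E
```

```text
UR [ 16.7562 -68.802   89.    ]
LR [ -9.4688 -70.1041  89.    ]
L [-10.9376  66.4518  89.    ]
low [ -5.9589 -74.2331  89.    ]
high [ 27.2492 -74.9231  89.    ]
tri low [ -8.6076 -69.2229  85.0571]
tri high [ 20.5079 -66.0086  80.8734]
tcp [ 3.1962 -2.409  72.0146]
hiR [ 51.9355 -76.9836  22.4074] [ 48.7742 -80.5449  49.    ]
```

The held organiser is over the rest, aligned and centred within about 3 mm lengthwise. I lower it until it touches.

Emit:
move_arm --moves '[[[0, 0, 1.2, 0, 25], [0, 0, 1, 0, 25], [0, 0, 0.2, 0, 25], [0, 0, 0, 0, 25], [0, 0, 0, 0, 25]]]'

```text
time_s: 23.98
tcp_pos: [0.553, 0.2717, 0.0471]
orientation: [[-0.142, 0.99, -0.0], [0.99, 0.142, -0.0], [-0.0, -0.0, -1.0]]
contact_force: [0.5, -1.5, -1.3]
width: 0.0326
grasp_force: 41.1
```

Emit:
move_arm --moves '[[[0, 0, 0.15, 0, 25], [0, 0, 0, 0, 25], [0, 0, 0, 0, 25]]]'

```text
time_s: 24.23
tcp_pos: [0.5531, 0.2722, 0.046]
orientation: [[-0.143, 0.99, 0.0], [0.99, 0.143, 0.0], [0.0, 0.0, -1.0]]
contact_force: [-1.2, -0.3, -1.3]
width: 0.0328
grasp_force: 41.1
```

Emit:
move_arm --moves '[[[0, 0, 0.15, 0, 25], [0, 0, 0, 0, 25], [0, 0, 0, 0, 25]]]'

```text
time_s: 24.48
tcp_pos: [0.5529, 0.2721, 0.0442]
orientation: [[-0.143, 0.99, -0.0], [0.99, 0.143, -0.0], [-0.0, -0.0, -1.0]]
contact_force: [0.1, -0.1, -0.9]
width: 0.0332
grasp_force: 41.1
```

Emit:
move_arm --moves '[[[0, 0, 0.15, 0, 25], [0, 0, 0, 0, 25], [0, 0, 0, 0, 25]]]'

```text
time_s: 24.73
tcp_pos: [0.5531, 0.2722, 0.0435]
orientation: [[-0.143, 0.99, 0.001], [0.99, 0.143, 0.0], [0.0, 0.001, -1.0]]
contact_force: [-1.8, -0.3, 5.7]
width: 0.0326
grasp_force: 41.8
```

Emit:
move_arm --moves '[[[0, 0, 0.15, 0, 25], [0, 0, 0, 0, 25], [0, 0, 0, 0, 25]]]'

```text
time_s: 24.98
tcp_pos: [0.5532, 0.2722, 0.0433]
orientation: [[-0.143, 0.99, 0.001], [0.99, 0.143, 0.0], [0.0, 0.002, -1.0]]
contact_force: [-3.8, -1.7, 13.4]
width: 0.0327
grasp_force: 42.8
```

Emit:
move_arm --moves '[[[0, -0.25, 0.05, 0, 25], [0, 0, 0, 0, 25], [0, 0, 0, 0, 25]]]' --force 20

```text
time_s: 25.23
tcp_pos: [0.5528, 0.2722, 0.0432]
orientation: [[-0.143, 0.99, 0.005], [0.99, 0.143, 0.001], [0.001, 0.006, -1.0]]
contact_force: [-1.0, -1.2, 12.2]
width: 0.033
grasp_force: 42.6
```

Emit:
move_arm --moves '[[[0, 0, 0, 0, 45], [0, 0, 0, 0, 50], [0, 0, 0, 0, 55], [0, 0, 0, 0, 60], [0, 0, 0, 0, 60], [0, 0, 0, 0, 60]]]'

```text
time_s: 25.73
tcp_pos: [0.5503, 0.2717, 0.0403]
orientation: [[-0.143, 0.99, -0.001], [0.99, 0.143, -0.0], [-0.0, -0.001, -1.0]]
contact_force: [0.5, 1.2, -0.4]
width: 0.0515
grasp_force: 0.0
```

Emit:
move_arm --moves '[[[0, 0, -1.5, 0, 70], [0, 0, -2.5, 0, 70], [0, 0, -3, 0, 70], [0, 0, -3, 0, 0], [-3.5, 0, -1, 0, 0], [-3.5, 0, 0, 0, 0], [-3.5, 0, 0, 0, 0], [-3.5, 0, 0, 0, 0]]]'

```text
time_s: 26.4
tcp_pos: [0.5705, 0.1322, 0.1512]
orientation: [[-0.144, 0.99, 0.001], [0.99, 0.144, 0.0], [-0.0, 0.001, -1.0]]
contact_force: [0.9, -0.5, 0.8]
width: 0.0004
grasp_force: 0.0
```

Emit:
move_arm --moves '[[[-3.5, 0, 0, 0, 0], [-3.5, 0, 0, 0, 0], [0, 0, 0, 0, 0]]]'

```text
time_s: 26.65
tcp_pos: [0.5814, 0.0579, 0.1507]
orientation: [[-0.138, 0.99, 0.001], [0.99, 0.138, -0.003], [-0.004, 0.0, -1.0]]
contact_force: [0.5, 0.7, 0.2]
width: 0.0001
grasp_force: 0.0
```

```bash
python3 - <<'E'
from vis import *
s=bot.sense();print(s["tcp_pos"],s["width"])
I=viewer.get_image("scene");J=viewer.get_image("top");cv2.imwrite("pics/t7.png",J);cv2.imwrite("pics/s7.png",I)
r=lambda a,w,h:cv2.resize(a,(w,h),interpolation=cv2.INTER_CUBIC)
a=r(I[140:195,290:350],360,330);b=r(J[210:265,170:240],420,330)
c=r(I[235:300,150:215],270,270);d=r(J[225:285,335:410],337,270)
bot_=np.hstack([c,d,np.zeros((270,173,3),np.uint8)])
cv2.imwrite("pics/f1.png",np.vstack([np.hstack([a,b]),bot_]))
E
```

```text
[0.58136891 0.05789207 0.15066628] 7.687643516084196e-05
```

View pics/f1.png

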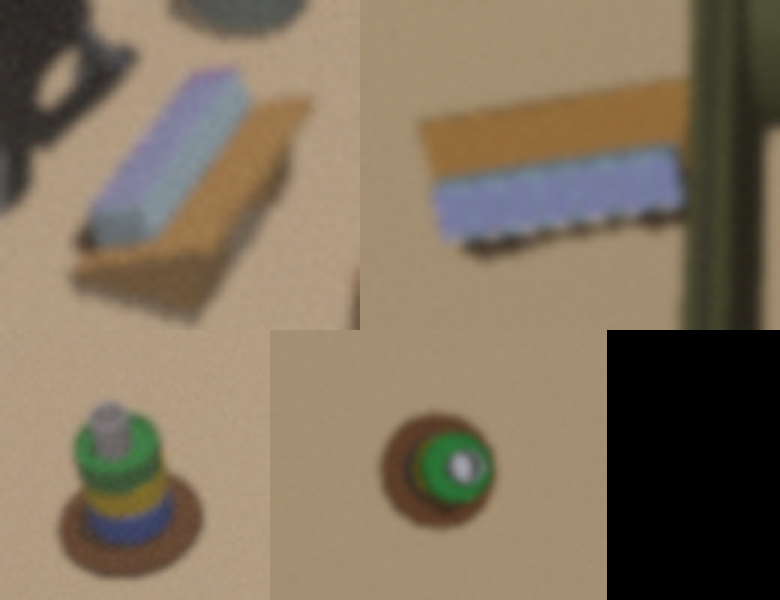

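The organiser lies flat on the slope beside the lugs, and the stack is upright with the cap in the green dish. I'll check offsets numerically against the criteria.

```bash
python3 - <<'E'
from vis import *
np.set_printoptions(precision=1,suppress=True)
T=lambda p:crop((p[0]-360,p[1]),6,(170,210)); S=lambda p:crop(p,6,(290,140))
th=np.radians(8.2);ex=np.array([np.cos(th),np.sin(th)]);ey=np.array([-ex[1],ex[0]]);O=np.array([.5507,.273])
f=lambda X:np.array([(X[:2]-O)@ex,(X[:2]-O)@ey,X[2]])*1000
print("org hi edge (exp 4.4, +-70)",f(atz("top",T((432,184)),.0568)),f(atz("top",T((675,147)),.0568)))
print("org lo edge (exp -26.4)",f(atz("top",T((446,241)),.0424)),f(atz("top",T((683,207)),.0424)))
print("plate hi (exp 49.8, +-78)",f(atz("top",T((420,118)),.0492)))
print("scene hi far/near (exp 4.4)",f(atz("scene",S((240,70)),.0568)),f(atz("scene",S((150,210)),.0568)))
print("scene plate hi (49.8)",f(atz("scene",S((312,98)),.0492)),f(atz("scene",S((190,318)),.0)))
c1=atz("top",crop((437-270,470-330),4.5,(335,225)),.006)
g1=atz("top",crop((457-270,467-330),4.5,(335,225)),.074)
k1=atz("top",crop((462-270,466-330),4.5,(335,225)),.097)
q=270/65
c2=atz("scene",crop((131,523-330),q,(150,235)),.006); g2=atz("scene",crop((118,444-330),q,(150,235)),.074)
k2=atz("scene",crop((110,413-330),q,(150,235)),.097)
for a,b,k in((c1,g1,k1),(c2,g2,k2)): print("coaster",a*1000,"green-coaster",(b-a)*1000,"cap-green",(k-b)*1000)
E
```

```text
org hi edge (exp 4.4, +-70) [11.  71.1 56.8] [  9.7 -68.6  56.8]
org lo edge (exp -26.4) [-21.2  71.1  42.4] [-23.8 -66.1  42.4]
plate hi (exp 49.8, +-78) [50.6 74.8 49.2]
scene hi far/near (exp 4.4) [13.3 72.6 56.8] [ 18.5 -68.4  56.8]
scene plate hi (49.8) [54.5 73.6 49.2] [ 44.5 -73.8   0. ]
coaster [ 489.  -311.4    6. ] green-coaster [ 0.6 -0.5 68. ] cap-green [ 0.2  1.5 23. ]
coaster [ 494.7 -312.7    6. ] green-coaster [ 1.5  0.9 68. ] cap-green [-2.9  1.1 23. ]
```

The stack is within about 1.5 mm everywhere. The organiser is centred lengthwise and roughly 2–5 mm upslope, so I take one closer look at its tilt.

```bash
python3 - <<'E'
from vis import *
for i in range(6):
    I=viewer.get_image("scene").astype(np.float32); A=I if i==0 else A+I
a=(A/6).astype(np.uint8)[145:197,298:348]
a=cv2.resize(a,None,fx=11,fy=11,interpolation=cv2.INTER_CUBIC)
K,d,R,t=cal("scene")
th=np.radians(8.2);ex=np.array([np.cos(th),np.sin(th),0]);ey=np.array([-ex[1],ex[0],0]);ez=np.array([0,0,1.])
O=np.array([.5507,.273,0])
def box(x0,tilt):
    c,s=np.cos(tilt),np.sin(tilt);u=c*ex+s*ez;n=-s*ex+c*ez
    base=O+x0*ex+(.026+x0*np.tan(np.radians(25)))*ez
    return [base+u*i+ey*j+n*k for i in(-.017,.017) for j in(-.07,.07) for k in(0,.026)]
pr=lambda P:((cv2.projectPoints(np.array(P),cv2.Rodrigues(R)[0],t,K,d)[0][:,0]-[298,145]+.5)*11-.5).round()
print(pr(box(.0,np.radians(25))).tolist());print(pr(box(.004,np.radians(25))).tolist())
cc,ss=np.cos(np.radians(25)),np.sin(np.radians(25))
print("plate hi corners",pr([O+.026*ez+.055*(cc*ex+ss*ez)+ey*y for y in(-.078,.078)]).tolist())
cv2.imwrite("pics/f2.png",a)
E
```

```text
[[70.0, 415.0], [35.0, 338.0], [254.0, 164.0], [222.0, 90.0], [173.0, 400.0], [138.0, 322.0], [353.0, 147.0], [321.0, 72.0]]
[[83.0, 413.0], [48.0, 336.0], [267.0, 162.0], [235.0, 87.0], [186.0, 398.0], [152.0, 319.0], [366.0, 145.0], [334.0, 69.0]]
plate hi corners [[279.0, 398.0], [475.0, 114.0]]
```

View pics/f2.png

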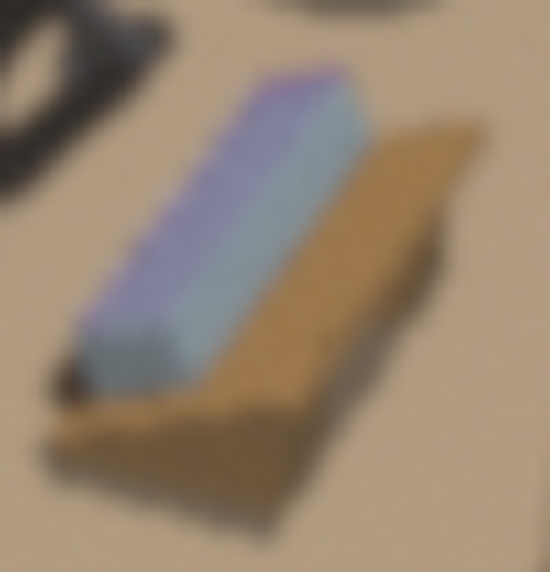

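The bottom edge of the organiser's end runs parallel to the plate's edge (slopes about −0.14 and −0.17), so it lies flat. It sits at the lugs, with an estimated offset of about 0–4 mm, inside tolerance. Handing in.

```bash
python3 -c "
from cell import bot
print(bot.sign_off())"
```

```text
the job is handed in; nothing more can be done
None
```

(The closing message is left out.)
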